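Sort the dried tile stack by glaze

ROBOT

A 7-joint arm with a two-finger parallel gripper is mounted at the origin on the work surface. World frame = base frame: x ahead of the robot, y to its left, z up, the work surface at z = 0. Lengths are in mm, angles in rad, forces in N, time in s.
With the tool pointing down it reaches from about 425 to 1025 mm from the base axis. Payload 9.4 kg.
Tool frame: the origin (TCP) lies at the very end of the fingers, on their centre line; the grasp point (between the pads) lies 19 mm behind it; z points along the fingers, y is the line along which they close (so a half turn about z gives the same grasp; the last joint's range is limited). The gripper opens to 85 mm and grips with 20 to 120 N. Pads are 22 mm wide; open, the fingers measure 114 mm over their backs; the gripper's body (76 mm by 85 mm) begins 54 mm behind the grasp point. The pads swing forward as they close: fully open they stand 13 mm farther back than shut.
Start: joints at [1.077, 0.599, -0.003, 1.599, 0.002, 0.943, -0.08], TCP at [293.497, -662.936, 231.275] pointing down, gripper open.
Joint ranges: [-2.57, 2.57], [-0.35, 1.97], [-1.29, 1.29], [0.11, 2.56], [-1.05, 4.19], [0.11, 1.86], [-2.63, 2.63]. Speed limits (rad/s): [2.22, 2.22, 3.01, 3.01, 3.14, 3.14, 3.14].

INTERFACE

Orientations are given as a 3x3 rotation matrix whose columns are the frame's x, y, z axes.
In Python, from bench import telemetry, cams, ticket gives the robot as it stands.
- The arm moves only by the shell command python3 -m crank 'ROWS'. ROWS is JSON, a list of rows, each a list of 7 numbers: the turn, a rotation vector about the tool's x, y, z in degrees, then the shift along the tool's x, y, z in mm, then the opening, from 0 (shut) to 1 (fully open). A call has 1 to 20 rows; each row is the pose to reach, as a shift and turn from the pose commanded when the call began, along the tool's axes at that moment; what a row does not reach only later rows make up. A row lasts 1/10 s, in which the tool goes at most 50 mm and 8.59 degrees, less where a joint would pass 70% of its speed; a pose out of reach is approached as far as the arm can. A call with a gripper value outside its range is refused whole. The fingers move at their own pace and stop on an object; the grip force is fixed at half the most. Time passes only in rows, so rows that repeat a pose let the fingers close. It gives the time, the measured TCP pose, the force, the opening and the grip force at its end, in the units of the state.
- telemetry.observe(): the state, without advancing time (a new reading comes with each control period).
- cams.read_camera(name): name is "scene" or "side" or "wrist"; returns a dict with "image" (384x512x3 uint8, blue, green, red), "z_map" (384x512 float32, mm along the optical axis (not along the pixel's ray), 0 where there is no reading), "camera_matrix" (3x3 intrinsics, pixels), "pose" (4x4, takes a point from camera to world coordinates); the wrist camera has in their place "hand_eye" (4x4, takes a point from camera to tool coordinates, whose origin is the TCP and whose axes are the flange's). Camera axes: x right, y down, z forward; pixel columns grow to the right and rows downward; lengths in mm; the calibration is good to about 2 mm. The wrist camera is an equidistant fisheye: a pixel r from the principal point sees the ray r / f radians off the axis. A picture is of the moment at which its call begins: read the wrist's pose just before it.
- ticket.sign_off(): hands the job in; it is judged then, once.
The state is a dict: "time_s": time; "qpos": joint angles; "qvel": joint speeds; "joint_torque": joint torques, N m; "ee_pos": TCP position; "ee_rot": TCP orientation; "ft_force": force on the tool from outside, world axes, zero at the start; "wrist_torque": the same for the moment, N m; "finger_gap": finger opening in mm; "grip_force": force on a finger pad.
Only numpy, scipy, OpenCV 4.12 (cv2) and the standard library are available. Lean on these libraries where they do the work, as an engineer would, in place of code of your own. Each camera call takes 0.05 s, during which the arm holds its last target. There are 200 camera calls.

TASK

The washed tiles have dried in their crosswise stack: take it apart and lay each of the three whole tiles, glaze up, squarely on top of the pile of its own colour, lined up with the tiles below it. The broken white one is waste: lay it flat on the floor of the orange tub, near the middle. Set every tile down rather than dropping it, and leave the red star and the glaze pot where they are.

Things in the scene. Friction and masses are not known exactly. Their poses are not given: they have to be found in the camera images.
- blue_tile: Whole tile with cobalt blue glaze on top, clay sides, 130 (x) x 45 (y) x 18 (z) mm, 0.2 kg. Origin: centre of its underside; z up through the glaze. Starts as one of the stack's two lower tiles, parallel, 84 mm apart between centres, on a pale wooden board 140 x 140 x 12 mm (fixed); both upper tiles lie across its ends.
- green_tile: Whole tile with green glaze on top, clay sides, 130 (x) x 45 (y) x 18 (z) mm, 0.2 kg. Origin: centre of its underside; z up through the glaze. Starts as one of the stack's two lower tiles, parallel, 84 mm apart between centres, on a pale wooden board 140 x 140 x 12 mm (fixed); both upper tiles lie across its ends.
- white_tile: Whole tile with ivory white glaze on top, clay sides, 130 (x) x 45 (y) x 18 (z) mm, 0.2 kg. Origin: centre of its underside; z up through the glaze. Starts as one of the stack's two upper tiles, parallel, 84 mm apart between centres, across the lower two, undersides 30 mm above the bench.
- broken_tile: Broken ivory white glazed tile: 105 (x) x 45 (y) x 18 (z) mm remain, 0.15 kg; full width from x = -52 to +27 mm, the end beyond broken off in steps on the +y side, showing clay. Origin: centre of its underside at mid length; z up through the glaze. Starts as one of the stack's two upper tiles, parallel, 84 mm apart between centres, across the lower two, undersides 30 mm above the bench.
- blue_pile: The cobalt blue pile: two cobalt blue glazed tiles (130 x 45 x 18 mm each), one on the other on a brown wooden board 150 x 66 x 12 mm; fixed. Its flat top is 48 mm above the bench. Origin: centre of the board's underside, on the bench; x along the tiles, y across them, z up.
- green_pile: The green pile: two green glazed tiles (130 x 45 x 18 mm each), one on the other on a brown wooden board 150 x 66 x 12 mm; fixed. Its flat top is 48 mm above the bench. Origin: centre of the board's underside, on the bench; x along the tiles, y across them, z up.
- white_pile: The ivory white pile: two ivory white glazed tiles (130 x 45 x 18 mm each), one on the other on a brown wooden board 150 x 66 x 12 mm; fixed. Its flat top is 48 mm above the bench. Origin: centre of the board's underside, on the bench; x along the tiles, y across them, z up.
- waste_tub: The round orange plastic waste tub, open on top: 164 mm across the rim, 48 mm high with its rolled rim, walls 3 mm, inner floor flat, about 150 mm across and 4 mm above the bench; fixed; a few tiny shards lie at the foot of its wall. Origin: centre of its underside, z up.
- star: A loose eight-pointed oxblood-red cut tile star, 64 mm across its points, 14 mm thick, lying on the bench among the piles; to be left alone. Origin: centre of its underside.
- glaze_pot: A small loose grey jar of glaze with a white cap, 48 mm across and 55 mm high, standing upright on the bench; to be left alone. Origin: centre of its underside.
There are look-alikes about, which are no part of the job. What is shaped like the white_tile but yellow is not meant. There is more than one size of the waste_tub; the one meant has the size given above.

How it is judged:
By the outcome, as a careful person would: the job done as asked, in the order asked, and still so for the second after the job is handed in, with the robot touching nothing.
It also fails if it takes over 99 s, if anything falls off the work surface, if the arm or the gripper's body presses on something with over 40 N, if the wrist force passes 120 N, or if a joint passes its speed limit or range.

## Working session

There is one attempt and no reset: what is moved stays moved. The work goes in short steps, Python scripts to look and compute and a shell command to move; the robot and the scene stay as the last step left them, time stands still between calls to the robot, and variables do not carry over. Pictures are saved under pics/ and viewed, at most 14 in all, crops included, and the job is handed in when it is done.

```bash
ls; mkdir -p pics; python3 - <<'E'
from bench import telemetry,cams
import cv2,numpy as np
s=telemetry.observe();print(s)
for n in("scene","side"):
    c=cams.read_camera(n);cv2.imwrite(f"pics/{n}0.png",c["image"]);np.savez(f"{n}0.npz",**c)
    print(n,c["camera_matrix"],c["pose"])
c=cams.read_camera("wrist");print(c["camera_matrix"],c["hand_eye"])
E
```

```text
pics
{'time_s': 0.0, 'qpos': array([ 1.07729514,  0.60014942, -0.00255868,  1.60012013,  0.00180439,
        0.9429055 , -0.07977677]), 'qvel': array([ 0.00251914,  0.00027954,  0.00143909,  0.00146228, -0.00057676,
       -0.0007945 , -0.00110358]), 'joint_torque': array([-4.41793609e-04, -7.76456022e+01,  1.56465668e+00, -2.58011323e+01,
        1.24431614e-02,  8.87841044e-03, -1.68526577e-05]), 'ee_pos': array([ 293.30972491, -662.50539234,  230.40266424]), 'ee_rot': array([[ 9.14349268e-01,  4.04925711e-01, -7.64807594e-04],
       [ 4.04926410e-01, -9.14348233e-01,  1.38275213e-03],
       [-1.39388582e-04, -1.57400919e-03, -9.99998752e-01]]), 'ft_force': array([0.39001565, 0.93962269, 0.61792145]), 'wrist_torque': array([ 0.05828309, -0.03197131,  0.01475207]), 'grip_force': 0.0, 'finger_gap': 85.5253092431303}
scene [[390.47909669   0.         253.8476711 ]
 [  0.         390.47909669 191.60992692]
 [  0.           0.           1.        ]] [[ 8.82701417e-01  3.76639393e-01 -2.81035543e-01  7.90809583e+02]
 [ 4.69925387e-01 -7.03772604e-01  5.32798510e-01 -5.16036598e+02]
 [ 
[... 228 characters left out ...]
          0.           1.        ]] [[-7.11001333e-01 -5.16874974e-01  4.76778109e-01 -8.10473495e+01]
 [-7.03153198e-01  5.29586889e-01 -4.74461071e-01  6.02286060e+02]
 [-7.25838145e-03 -6.72590506e-01 -7.39979275e-01  1.01205528e+03]
 [ 0.00000000e+00  0.00000000e+00  0.00000000e+00  1.00000000e+00]]
[[297.31863964   0.         251.15117088]
 [  0.         297.31863964 193.95198144]
 [  0.           0.           1.        ]] [[ 5.65854533e-04 -9.59473376e-01 -2.81798725e-01  7.18150970e+01]
 [ 9.99999199e-01  2.23953458e-04  1.24548718e-03 -7.81090168e-01]
 [-1.13190199e-03 -2.81799204e-01  9.59472734e-01 -1.42623889e+02]
 [ 0.00000000e+00  0.00000000e+00  0.00000000e+00  1.00000000e+00]]
```

View pics/scene0.png

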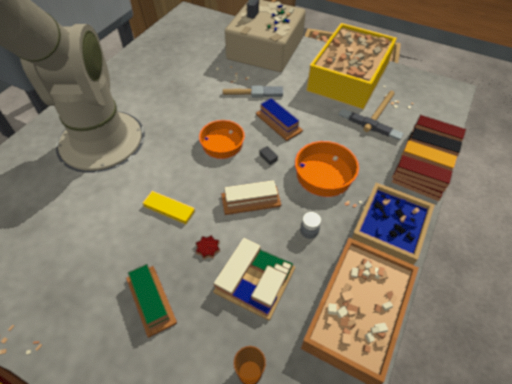

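View pics/side0.png

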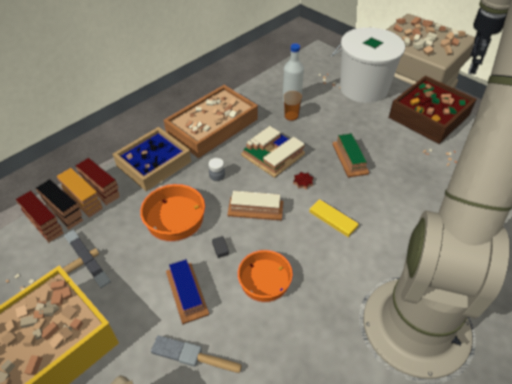

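The scene view shows the stack at about (255,278), with the whole white tile on the left at (240,265) and the broken one on the right at (270,285). The piles are green (150,298), white (250,195) and blue (280,118). There are two orange tubs, a small one at (222,139) and a large one at (326,167). The star is at (207,246) and the pot at (311,222). Next I'll measure these.

```bash
cat > h.py <<'E'
import numpy as np,cv2
def world(c):
    K=c["camera_matrix"];z=c["z_map"];v,u=np.indices(z.shape)
    P=np.stack([(u-K[0,2])/K[0,0]*z,(v-K[1,2])/K[1,1]*z,z],-1)
    return P@c["pose"][:3,:3].T+c["pose"][:3,3]
def plane(c,uv,h):  # pixels -> points on z=h
    K=c["camera_matrix"];uv=np.atleast_2d(uv).astype(float)
    d=np.c_[(uv[:,0]-K[0,2])/K[0,0],(uv[:,1]-K[1,2])/K[1,1],np.ones(len(uv))]@c["pose"][:3,:3].T
    o=c["pose"][:3,3];return o+d*((h-o[2])/d[:,2])[:,None]
def colours(img):
    H,S,V=[x.astype(int) for x in cv2.split(cv2.cvtColor(img,cv2.COLOR_BGR2HSV))]
    return dict(blue=(H>105)&(H<135)&(S>130),green=(H>60)&(H<100)&(S>120),white=(S<85)&(V>135),orange=(H>5)&(H<15)&(S>215)&(V>120))
E
python3 - <<'E'
from h import *
for n in("scene","side"):
    c=dict(np.load(n+"0.npz"));W=world(c);M=colours(c["image"])
    for col,hs in dict(blue=[(24,36),(42,56)],green=[(24,36),(42,56)],white=[(42,58)],orange=[(35,60)]).items():
        for lo,hi in hs:
            m=(M[col]&(W[...,2]>lo)&(W[...,2]<hi)&(c["z_map"]>0)).astype(np.uint8)
            k,L,st,ce=cv2.connectedComponentsWithStats(m)
            for i in range(1,k):
                if st[i,4]<60: continue
                p=W[L==i];h=np.median(p[:,2]);cs,_=cv2.findContours((L==i).astype(np.uint8),0,1)
                q=plane(c,max(cs,key=len)[:,0],h)[:,:2].astype(np.float32)
                (x,y),(a,b),t=cv2.minAreaRect(q)
                print(n,col,ce[i].round(),st[i,4],"h%.0f"%h,"xy %.0f %.0f size %.0f %.0f ang %.1f r %.0f"%(x,y,a,b,t,np.hypot(x,y)))
E
```

```text
scene blue [248. 295.] 408 h29 xy 639 -225 size 42 84 ang 88.9 r 677
scene blue [279. 112.] 395 h47 xy 438 310 size 42 128 ang 65.3 r 537
scene blue [380. 198.] 84 h47 xy 804 138 size 45 31 ang 28.2 r 816
scene blue [383. 211.] 138 h47 xy 820 108 size 51 32 ang 44.2 r 827
scene blue [410. 222.] 112 h47 xy 887 107 size 32 30 ang 89.8 r 893
scene green [266. 260.] 310 h29 xy 628 -140 size 61 41 ang 1.8 r 644
scene green [147. 294.] 1088 h47 xy 438 -332 size 41 126 ang 56.0 r 549
scene white [250. 190.] 752 h47 xy 503 10 size 130 47 ang 38.5 r 503
scene white [311. 220.] 232 h54 xy 674 -2 size 43 43 ang 28.1 r 674
scene white [236. 265.] 1096 h47 xy 574 -183 size 131 46 ang 89.2 r 603
scene white [270. 283.] 809 h47 xy 658 -183 size 45 104 ang 1.0 r 683
scene white [354. 272.] 60 h55 xy 811 -84 size 15 21 ang 19.5 r 816
scene white [340. 310.] 89 h55 xy 809 -176 size 25 37 ang 61.6 r 828
scene white [381. 327.] 61 h56 xy 896 -175 size 28 18 ang 28.1 r 913
scene white [370. 336.] 64 h53 xy 883 -201 size 16 18 ang 36.9 r 905
scene orange [328. 166.] 411 h44 xy 640 186 size 163 167 ang 27.
[... 185 characters left out ...]
 39 61 ang 0.0 r 824
side blue [185. 285.] 860 h48 xy 438 314 size 42 126 ang 66.1 r 539
side green [257. 153.] 114 h31 xy 646 -134 size 65 37 ang 8.7 r 660
side green [352. 149.] 375 h48 xy 439 -330 size 40 122 ang 55.5 r 549
side white [11.  4.] 91 h48 xy 2037 -42 size 110 41 ang 86.3 r 2037
side white [356.  88.] 118 h50 xy 616 -582 size 133 51 ang 6.9 r 848
side white [264. 137.] 311 h48 xy 659 -178 size 46 107 ang 1.3 r 683
side white [284. 151.] 475 h48 xy 574 -179 size 133 46 ang 89.1 r 601
side white [215. 164.] 142 h55 xy 674 5 size 41 50 ang 10.9 r 674
side white [255. 199.] 640 h48 xy 502 15 size 130 48 ang 38.3 r 503
side white [402. 336.] 203 h51 xy 9 71 size 23 88 ang 83.2 r 71
```

The large tub at scene (326,167) measures about 165 mm across at height 44-48 mm, which fits the one meant. The other orange tub at (222,139) is smaller. Both upper tiles are ivory: (236,265) is 131 mm long, so whole, and (270,283) is 104 mm, so broken. The yellow one at (168,207) is a decoy. One crop should confirm all of this.

```bash
cat >> h.py <<'E'
from scipy.spatial.transform import Rotation as R
def go(x,y,z,yaw):  # print turn+shift from present pose to the target with tool down, tool x at yaw deg (or +180)
    from bench import telemetry
    s=telemetry.observe();A=s["ee_rot"]
    t=np.deg2rad(yaw);T=np.array([[np.cos(t),np.sin(t),0],[np.sin(t),-np.cos(t),0],[0,0,-1]])
    print("t%.1f q7 %.2f"%(s["time_s"],s["qpos"][6]),"at",s["ee_pos"].round(1),"yaw %.1f"%np.degrees(np.arctan2(A[1,0],A[0,0])),
      "turn",np.degrees(R.from_matrix(A.T@T).as_rotvec()).round(1),"shift",(A.T@(np.array([x,y,z])-s["ee_pos"])).round(1),"F",s["ft_force"].round(1),"gap %.1f"%s["finger_gap"])
def wworld(s,c):
    K=c["camera_matrix"];z=c["z_map"];v,u=np.indices(z.shape)
    a=(u-K[0,2])/K[0,0];b=(v-K[1,2])/K[1,1];r=np.hypot(a,b)+1e-9
    k=np.tan(np.minimum(r,1.4))/r;P=np.stack([a*k*z,b*k*z,z],-1)
    E=c["hand_eye"];P=P@E[:3,:3].T+E[:3,3]
    return P@s["ee_rot"].T+s["ee_pos"]
E
python3 - <<'E'
from h import *
c=dict(np.load("scene0.npz"));I=c["image"]
a=cv2.resize(I[225:325,190:320],None,fx=3,fy=4,interpolation=2)[:400]
b=cv2.resize(I[105:205,190:370],None,fx=2.2,fy=4,interpolation=2)[:400]
cv2.imwrite("pics/crop.png",np.hstack([a,b]))
W=world(c);M=colours(I)["orange"]
for u0,u1 in((195,250),(290,362)):
    m=M.copy();m[:,:u0]=0;m[:,u1:]=0;m[:100]=0;m[205:]=0
    p=W[m];top=np.percentile(p[:,2],97);q=p[p[:,2]>top-6][:,:2].astype(np.float32)
    print("top %.0f"%top,cv2.minEnclosingCircle(q))
go(616,-181,260,90)
E
```

```text
top 37 ((544.8211059570312, -152.87802124023438), 438.6280517578125)
top 47 ((713.4462890625, -123.06657409667969), 400.5129089355469)
t0.1 q7 -0.08 at [ 293.3 -662.6  230.6] yaw 23.9 turn [ -0.1  -0.  -66.1] shift [ 490.  -309.8  -29.1] F [0.9 0.8 0.4] gap 85.5
```

View pics/crop.png

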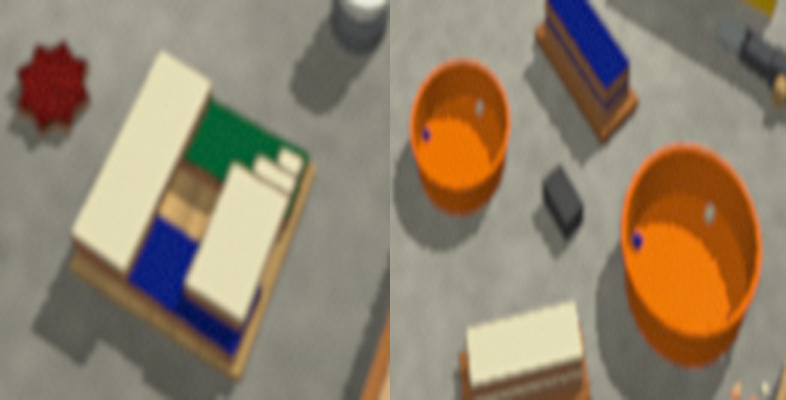

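The crop confirms it: the broken tile is the right-hand one, with its stepped end toward green, and the large right-hand tub is the one meant (47 mm high; the other is 37 mm). I'll move above the stack.

```bash
python3 -m crank '[[0,0,-33,245,-155,-20,1],[0,0,-66,490,-310,-29,0.75],[0,0,-66,490,-310,-29,0.75],[0,0,-66,490,-310,-29,0.75],[0,0,-66,490,-310,-29,0.75],[0,0,-66,490,-310,-29,0.75],[0,0,-66,490,-310,-29,0.75],[0,0,-66,490,-310,-29,0.75],[0,0,-66,490,-310,-29,0.75],[0,0,-66,490,-310,-29,0.75],[0,0,-66,490,-310,-29,0.75],[0,0,-66,490,-310,-29,0.75],[0,0,-66,490,-310,-29,0.75],[0,0,-66,490,-310,-29,0.75],[0,0,-66,490,-310,-29,0.75],[0,0,-66,490,-310,-29,0.75]]'
cat >> h.py <<'E'
def wlook(name,specs,minpx=150):
    from bench import telemetry,cams
    s=telemetry.observe();c=cams.read_camera("wrist");W=wworld(s,c);M=colours(c["image"]);cv2.imwrite(f"pics/{name}.png",c["image"]);np.savez(name+".npz",W=W,**c)
    for col,lo,hi in specs:
        m=(M[col]&(W[...,2]>lo)&(W[...,2]<hi)&(c["z_map"]>0)).astype(np.uint8)
        k,L,st,ce=cv2.connectedComponentsWithStats(m)
        for i in range(1,k):
            if st[i,4]<minpx: continue
            p=W[L==i];(x,y),(a,b),t=cv2.minAreaRect(p[:,:2].astype(np.float32))
            print(col,ce[i].round(),st[i,4],"h%.1f"%np.median(p[:,2]),"xy %.1f %.1f size %.0f %.0f long %.1f"%(x,y,a,b,t if a>b else t+90))
E
python3 - <<'E'
from h import *
wlook("w1",[("white",40,58),("blue",20,38),("green",20,38)])
go(574,-181,110,89.2)
E
```

```text
time_s: 1.75
ee_pos: [615.2, -182.8, 260.1]
ee_rot: [[0.004, 1.0, -0.001], [1.0, -0.004, -0.001], [-0.001, -0.001, -1.0]]
ft_force: [-0.5, -0.4, -0.3]
finger_gap: 64.0
grip_force: 0.0
white [151.  25.] 2355 h47.8 xy 497.7 8.9 size 119 45 long 38.0
white [301.  19.] 918 h55.0 xy 674.9 -0.2 size 42 42 long 1.0
white [217. 165.] 3691 h48.0 xy 573.2 -181.7 size 129 45 long 89.3
white [292. 140.] 196 h47.9 xy 664.5 -147.7 size 29 11 long 0.1
white [286. 176.] 2182 h48.1 xy 658.1 -193.6 size 45 77 long 91.0
blue [423.  12.] 487 h37.4 xy 852.5 49.4 size 124 39 long 1.0
blue [255. 196.] 1081 h30.0 xy 638.7 -222.4 size 44 85 long 178.1
green [263. 128.] 1688 h30.0 xy 638.9 -137.4 size 85 43 long 2.1
t1.8 q7 -0.01 at [ 615.3 -182.7  260.2] yaw 89.8 turn [-0.   0.   0.6] shift [  1.6 -41.2 150.2] F [-1.   0.9  0.4] gap 63.9
```

View pics/w1.png

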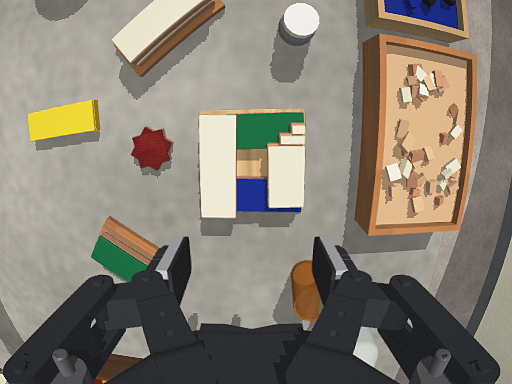

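The wrist view shows the whole white tile at (217,165) and the broken one at (286,176), and the measured sizes match the spec. I'll grasp the white tile.

```bash
python3 -m crank '[[0,0,0.5,1,-42,50,0.75],[0,0,0.5,1,-42,100,0.75],[0,0,0.5,1,-42,150,0.75],[0,0,0.5,1,-42,190,0.75],[0,0,0.5,1,-42,215,0.75],[0,0,0.5,1,-42,231,0.75],[0,0,0.5,1,-42,231,0.75],[0,0,0.5,1,-42,231,0.75],[0,0,0.5,1,-42,231,0],[0,0,0.5,1,-42,231,0],[0,0,0.5,1,-42,231,0],[0,0,0.5,1,-42,231,0],[0,0,0.5,1,-42,231,0],[0,0,0.5,1,-42,231,0],[0,0,0.5,1,-42,231,0]]'
python3 - <<'E'
from h import *
go(502.5,12.5,150,38.2)
E
```

```text
time_s: 3.3
ee_pos: [574.7, -180.6, 31.0]
ee_rot: [[0.011, 1.0, 0.002], [1.0, -0.011, -0.001], [-0.001, 0.002, -1.0]]
ft_force: [-1.3, 0.1, 6.9]
finger_gap: 44.0
grip_force: 61.8
t3.3 q7 -0.16 at [ 574.7 -180.6   31. ] yaw 89.3 turn [ 0.1 -0.  51.1] shift [ 192.1  -74.1 -119.4] F [-1.3  0.1  6.9] gap 44.0
```

```bash
python3 -m crank '[[0,0,0,0,0,-15,0],[0,0,0,0,0,-40,0],[0,0,0,0,0,-80,0],[0,0,0,10,-10,-130,0],[0,0,20,40,-40,-180,0],[0,0,40,60,-60,-190,0],[0,0,51,80,-74,-190,0],[0,0,51,80,-74,-190,0],[0,0,51,80,-74,-190,0],[0,0,51,80,-74,-190,0],[0,0,51,80,-74,-190,0],[0,0,51,80,-74,-190,0]]'
python3 - <<'E'
from h import *
wlook("w2",[("white",36,60)])
go(502.5,12.5,150,38.2)
E
```

```text
time_s: 4.5
ee_pos: [500.8, -99.0, 220.1]
ee_rot: [[0.781, 0.624, 0.001], [0.624, -0.781, -0.0], [0.001, 0.001, -1.0]]
ft_force: [-0.6, 0.4, -2.1]
finger_gap: 43.6
grip_force: 61.8
white [282.   5.] 382 h55.0 xy 664.1 -8.2 size 15 40 long 132.0
white [458.  29.] 185 h57.6 xy 807.8 -176.5 size 23 44 long 168.0
white [172. 112.] 4596 h47.9 xy 502.4 13.0 size 129 46 long 38.4
white [398. 119.] 2424 h48.2 xy 658.3 -187.4 size 45 90 long 90.8
white [496. 297.] 441 h47.5 xy 611.7 -576.9 size 96 18 long 5.9
white [ 26. 320.] 157 h48.2 xy 42.0 61.1 size 10 65 long 147.2
t4.5 q7 -0.89 at [500.8 -99.1 219.8] yaw 38.6 turn [ 0.  -0.   0.4] shift [ 70.9 -86.2  69.8] F [ 0.4  0.2 -1.3] gap 43.8
```

View pics/w2.png

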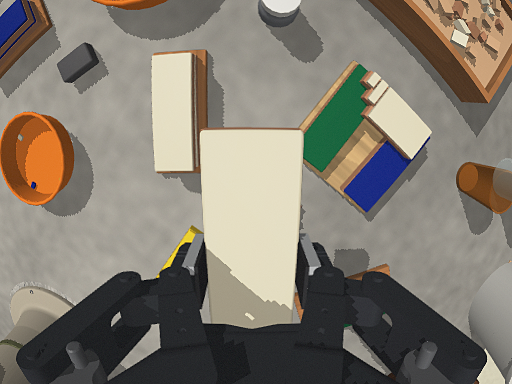

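The wrist view shows the white tile held flat, with its far edge at (250,130) and the pile at (172,112). I'll measure the held tile in tool axes, then place it.

```bash
cat >> h.py <<'E'
def held(s,f,col="white"):
    # held tile in tool axes: far end x, lateral middle, yaw, top z
    d=dict(np.load(f+".npz"));T=(d["W"]-s["ee_pos"])@s["ee_rot"]
    m=colours(d["image"])[col]&(T[...,2]<-5)&(T[...,2]>-35)&(abs(T[...,1])<35)&(T[...,0]>-20)&(T[...,0]<90)
    p=T[m];p=p[abs(p[:,2]-np.median(p[:,2]))<3];q=p[p[:,0]>30]
    xs=np.arange(32,56,3);mid=[];w=[]
    for x in xs:
        y=p[abs(p[:,0]-x)<2][:,1];mid.append((y.min()+y.max())/2);w.append(np.ptp(y))
    print("held: far x %.1f mid y %.1f slope %.1fdeg width %.1f top z %.1f"%(np.percentile(p[:,0],99.7),np.mean(mid),np.degrees(np.polyfit(xs,mid,1)[0]),np.mean(w),np.median(p[:,2])))
E
python3 - <<'E'
from h import *
from bench import telemetry
held(telemetry.observe(),"w2")
go(502.4,13,49,38.4)
E
```

```text
held: far x 63.2 mid y -0.8 slope -0.1deg width 44.5 top z -17.3
t4.5 q7 -0.89 at [500.8 -99.1 219.8] yaw 38.6 turn [ 0.  -0.   0.2] shift [ 71.1 -86.7 170.8] F [ 0.4  0.2 -1.3] gap 43.8
```

```bash
python3 -m crank '[[0,0,0.2,36,-43,0,0],[0,0,0.2,72.5,-86,40,0],[0,0,0.2,72.5,-86,90,0],[0,0,0.2,72.5,-86,130,0],[0,0,0.2,72.5,-86,155,0],[0,0,0.2,72.5,-86,162,0],[0,0,0.2,72.5,-86,166,0],[0,0,0.2,72.5,-86,166,0],[0,0,0.2,72.5,-86,166,0],[0,0,0.2,72.5,-86,166,0]]'
python3 - <<'E'
from h import *
go(502.4,13,48.7,38.4)
E
```

```text
time_s: 5.55
ee_pos: [505.2, 13.0, 54.7]
ee_rot: [[0.786, 0.618, 0.002], [0.618, -0.786, 0.0], [0.002, 0.001, -1.0]]
ft_force: [-0.5, -1.2, -2.2]
finger_gap: 43.5
grip_force: 62.0
t5.5 q7 -1.20 at [505.2  13.   54.7] yaw 38.2 turn [ 0.1 -0.1 -0.2] shift [-2.2 -1.7  6. ] F [-0.5 -1.2 -2.2] gap 43.5
```

```bash
python3 -m crank '[[0,0,-0.2,-0.7,-0.9,0,0],[0,0,-0.2,-0.7,-0.9,2,0],[0,0,-0.2,-0.7,-0.9,4,0],[0,0,-0.2,-0.7,-0.9,5,0],[0,0,-0.2,-0.7,-0.9,5.6,0],[0,0,-0.2,-0.7,-0.9,6,0],[0,0,-0.2,-0.7,-0.9,6,0]]'
```

```text
time_s: 6.25
ee_pos: [503.3, 13.5, 48.8]
ee_rot: [[0.784, 0.621, 0.001], [0.621, -0.784, -0.0], [0.001, 0.001, -1.0]]
ft_force: [-5.5, 0.7, 27.3]
finger_gap: 43.7
grip_force: 65.6
```

```bash
python3 -m crank '[[0,0,0,0,0,-0.5,0.3],[0,0,0,0,0,-0.5,0.75],[0,0,0,0,0,-0.5,0.75],[0,0,0,0,0,-0.5,0.75],[0,0,0,0,0,-10,0.75],[0,0,0,0,0,-30,0.75],[0,0,0,0,0,-70,0.75],[0,0,0,0,0,-120,0.75],[0,0,0,-50,20,-170,0.75],[0,0,0,-80,60,-170,0.75],[0,0,0,-80,60,-170,0.75],[0,0,0,-80,60,-170,0.75],[0,0,0,-80,60,-170,0.75]]'
python3 - <<'E'
from h import *
wlook("w3",[("white",40,80)])
go(658.2,-187,31,91)
E
```

```text
time_s: 7.55
ee_pos: [477.7, -83.1, 217.6]
ee_rot: [[0.784, 0.62, 0.0], [0.62, -0.784, 0.0], [0.0, 0.0, -1.0]]
ft_force: [0.3, 0.6, -0.8]
finger_gap: 64.0
grip_force: 0.0
white [476.  30.] 320 h59.6 xy 811.2 -184.4 size 45 33 long 16.9
white [192. 104.] 5537 h65.9 xy 501.8 12.9 size 129 45 long 38.1
white [418. 114.] 2237 h48.2 xy 658.0 -187.5 size 45 91 long 90.8
white [503. 305.] 483 h58.0 xy 586.8 -580.2 size 77 14 long 20.7
white [ 32. 324.] 247 h57.6 xy 42.3 60.3 size 8 61 long 146.6
t7.6 q7 -0.94 at [477.7 -82.3 217.3] yaw 38.4 turn [ -0.   -0.  -52.6] shift [ 76.3 194.2 186.2] F [ 0.2  0.  -0.6] gap 63.9
```

View pics/w3.png

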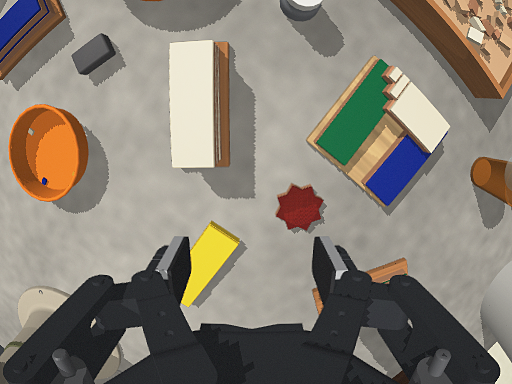

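The white tile is down at (501.8,12.9,38.1°) against the pile's (502.4,13.0,38.4°), with its top at 66 mm, so that's good. The view shows it at pixel (192,104). Next is the broken tile.

```bash
python3 -m crank '[[0,0,-8,15,40,0,0.75],[0,0,-16,30,80,0,0.75],[0,0,-24,45,120,0,0.75],[0,0,-32,60,160,0,0.75],[0,0,-40,76,194,20,0.75],[0,0,-48,76,194,50,0.75],[0,0,-52.6,76,194,90,0.75],[0,0,-52.6,76,194,120,0.75],[0,0,-52.6,76,194,120,0.75],[0,0,-52.6,76,194,120,0.75]]'
python3 - <<'E'
from h import *
go(658.1,-187,30,90.9)
E
```

```text
time_s: 8.6
ee_pos: [658.1, -186.5, 97.0]
ee_rot: [[-0.019, 1.0, -0.001], [1.0, 0.019, 0.001], [0.001, -0.001, -1.0]]
ft_force: [0.7, -0.2, 0.0]
finger_gap: 64.1
grip_force: 0.0
t8.6 q7 -0.09 at [ 658.1 -186.5   97. ] yaw 91.1 turn [-0.1 -0.1  0.2] shift [-0.6  0.1 67. ] F [ 0.7 -0.2  0. ] gap 64.1
```

```bash
python3 -m crank '[[0,0,0,0,0,30,0.75],[0,0,0,0,0,55,0.75],[0,0,0,0,0,67,0.75],[0,0,0,0,0,67,0.75],[0,0,0,0,0,67,0.75],[0,0,0,0,0,67,0],[0,0,0,0,0,67,0],[0,0,0,0,0,67,0],[0,0,0,0,0,67,0],[0,0,0,0,0,67,0],[0,0,0,0,0,67,0],[0,0,0,0,0,67,0],[0,0,0,0,0,55,0],[0,0,0,0,0,30,0],[0,0,0,0,0,-20,0],[0,0,0,0,0,-70,0],[0,0,0,20,0,-110,0],[0,0,0,20,0,-110,0]]'
python3 - <<'E'
from h import *
go(640,110,200,90)
E
```

```text
time_s: 10.4
ee_pos: [660.6, -165.2, 215.2]
ee_rot: [[-0.02, 1.0, 0.011], [1.0, 0.02, -0.0], [-0.0, 0.011, -1.0]]
ft_force: [0.3, 0.7, -1.8]
finger_gap: 43.5
grip_force: 61.6
t10.4 q7 -0.06 at [ 660.6 -165.2  215.2] yaw 91.1 turn [0.6 0.  1.1] shift [275.6 -15.4  14.9] F [ 0.3  0.7 -1.8] gap 43.5
```

```bash
python3 -m crank '[[0.6,0,1,50,-3,0,0],[0.6,0,1,100,-6,0,0],[0.6,0,1,150,-9,0,0],[0.6,0,1,200,-12,0,0],[0.6,0,1,250,-15,0,0],[0.6,0,1,250,-15,0,0],[0.6,0,1,250,-15,0,0],[0.6,0,1,250,-15,0,0],[0.6,0,1,250,-15,0,0]]'
python3 - <<'E'
from h import *
from bench import telemetry
s=telemetry.observe();wlook("w4",[]);held(s,"w4")
d=dict(np.load("w4.npz"));W=d["W"];m=colours(d["image"])["orange"]&(W[...,2]>41)&(W[...,2]<55)&(np.hypot(W[...,0]-640,W[...,1]-186)<100)
p=W[m];A=np.c_[2*p[:,:2],np.ones(len(p))];r=np.linalg.lstsq(A,(p[:,:2]**2).sum(1),rcond=None)[0]
print(len(p),r[:2],np.sqrt(r[2]+r[0]**2+r[1]**2),np.ptp(p,0))
go(r[0],r[1]-5,60,90)
E
```

```text
time_s: 11.3
ee_pos: [638.3, 79.4, 207.2]
ee_rot: [[0.003, 1.0, -0.011], [1.0, -0.003, -0.001], [-0.001, -0.011, -1.0]]
ft_force: [-0.7, -0.1, -0.9]
finger_gap: 43.6
grip_force: 61.6
held: far x 58.0 mid y 7.8 slope 39.9deg width 29.0 top z -15.8
351 [638.89351576 188.52661058] 83.88365341783445 [169.40243268 162.70949406   5.44576181]
t11.3 q7 -0.46 at [638.4  79.5 207.2] yaw 89.8 turn [-0.6  0.  -0.2] shift [104.1   1.8 147.1] F [ 0.7 -0.  -1.2] gap 43.5
```

View pics/w4.png

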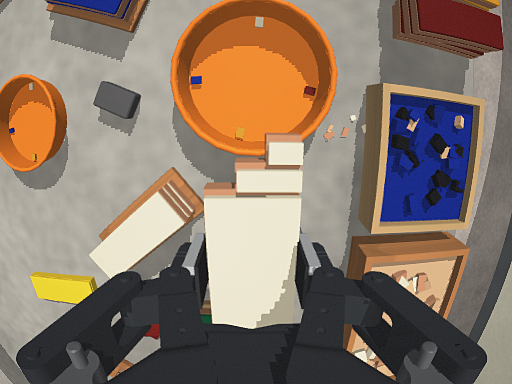

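The view shows the tub at (255,75), with shards only at the foot of its wall, at (259,20), (196,80), (310,91) and (240,133). The held broken tile is at (253,230). I'll lower it at the tub's centre.

```bash
python3 -m crank '[[-0.6,0,-0.2,50,1,0,0],[-0.6,0,-0.2,102.5,2,0,0],[-0.6,0,-0.2,102.5,2,30,0],[-0.6,0,-0.2,102.5,2,80,0],[-0.6,0,-0.2,102.5,2,130,0],[-0.6,0,-0.2,102.5,2,165,0],[-0.6,0,-0.2,102.5,2,185,0],[-0.6,0,-0.2,102.5,2,192,0],[-0.6,0,-0.2,102.5,2,194,0],[-0.6,0,-0.2,102.5,2,194,0],[-0.6,0,-0.2,102.5,2,194,0]]'
```

```text
time_s: 12.45
ee_pos: [639.1, 184.1, 14.7]
ee_rot: [[-0.003, 1.0, 0.002], [1.0, 0.003, 0.001], [0.001, 0.002, -1.0]]
ft_force: [0.1, 0.2, -2.0]
finger_gap: 44.2
grip_force: 61.5
```

```bash
python3 -m crank '[[0,0,0,-2,0,3,0],[0,0,0,-2,0,5,0],[0,0,0,-2,0,7,0],[0,0,0,-2,0,8,0],[0,0,0,-2,0,8.5,0],[0,0,0,-2,0,8.5,0]]'
```

```text
time_s: 13.05
ee_pos: [638.4, 181.9, 6.2]
ee_rot: [[-0.003, 1.0, 0.001], [1.0, 0.003, -0.001], [-0.001, 0.001, -1.0]]
ft_force: [-3.7, -2.9, 13.4]
finger_gap: 43.8
grip_force: 63.3
```

```bash
python3 -m crank '[[0,0,0,0,0,0,0.3],[0,0,0,0,0,0,0.7],[0,0,0,0,0,0,0.7],[0,0,0,0,0,0,0.7],[0,0,0,0,0,-10,0.7],[0,0,0,0,0,-40,0.7],[0,0,0,0,0,-90,0.7],[0,0,0,0,0,-140,0.7],[0,0,0,0,0,-190,0.7],[0,0,0,-50,0,-230,0.7],[0,0,0,-85,0,-240,0.7],[0,0,0,-85,0,-240,0.7],[0,0,0,-85,0,-240,0.7],[0,0,0,-85,0,-240,0.7]]'
python3 - <<'E'
from h import *
wlook("w5",[("white",15,30),("blue",42,55)])
go(616,-180,240,180)
E
```

```text
time_s: 14.45
ee_pos: [638.0, 98.0, 244.7]
ee_rot: [[-0.004, 1.0, -0.0], [1.0, 0.004, 0.001], [0.001, -0.0, -1.0]]
ft_force: [-0.8, -0.4, -0.8]
finger_gap: 59.9
grip_force: 0.0
white [258.  67.] 199 h21.9 xy 645.7 223.2 size 10 29 long 179.7
white [252. 104.] 2291 h22.0 xy 638.6 176.8 size 78 44 long 90.0
blue [100.  13.] 2092 h47.8 xy 438.2 313.1 size 44 129 long 156.4
blue [382. 138.] 179 h48.2 xy 799.5 141.9 size 15 23 long 179.7
blue [399. 156.] 287 h47.3 xy 824.4 119.3 size 22 40 long 100.1
blue [435. 167.] 291 h49.4 xy 886.1 110.7 size 34 29 long 8.4
blue [387. 171.] 165 h47.9 xy 809.5 100.7 size 15 22 long 158.5
t14.5 q7 -0.47 at [638.   98.5 244.4] yaw 90.3 turn [ -0.   -0.1 -89.7] shift [-278.4  -23.3    4.2] F [ 0.3 -0.1 -0.6] gap 59.9
```

View pics/w5.png

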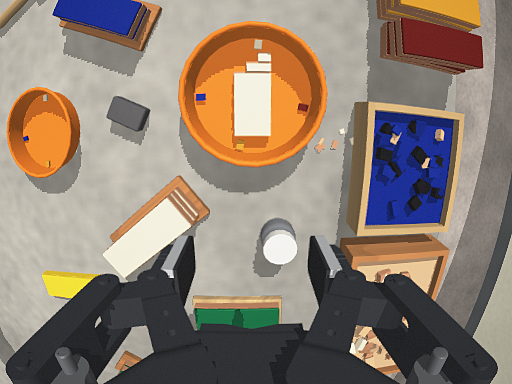

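The broken tile lies flat on the tub floor at about (252,100), with its top at 22 mm. Next is the blue tile, looking from above with the tool at yaw 180.

```bash
python3 -m crank '[[0,0,-8,-47,8,0,0.75],[0,0,-16,-94,17,0,0.75],[0,0,-24,-140,25,0,0.75],[0,0,-32,-188,33,0,0.75],[0,0,-40,-235,42,0,0.75],[0,0,-48,-278,50,0,0.75],[0,0,-56,-278,50,0,0.75],[0,0,-64,-278,50,0,0.75],[0,0,-72,-278,50,0,0.75],[0,0,-80,-278,50,0,0.75],[0,0,-89.5,-278,50,0,0.75],[0,0,-89.5,-278,50,0,0.75],[0,0,-89.5,-278,50,0,0.75],[0,0,-89.5,-278,50,0,0.75]]'
python3 - <<'E'
from h import *
wlook("w6",[("blue",20,40),("green",20,40),("green",42,55)])
go(616,-223,32,178.5)
E
```

```text
time_s: 15.9
ee_pos: [689.5, -180.1, 244.5]
ee_rot: [[-1.0, 0.008, -0.0], [0.008, 1.0, 0.0], [0.0, 0.0, -1.0]]
ft_force: [0.4, 0.2, 0.5]
finger_gap: 63.9
grip_force: 0.0
blue [215. 109.] 3847 h30.0 xy 616.6 -222.2 size 44 128 long 178.9
blue [430. 263.] 2074 h37.9 xy 852.1 103.7 size 144 125 long 89.9
green [285. 107.] 3785 h30.0 xy 616.6 -138.5 size 128 44 long 1.8
green [107.  10.] 659 h48.0 xy 475.2 -356.0 size 46 38 long 56.7
t15.9 q7 1.28 at [ 689.4 -180.2  244.6] yaw 179.6 turn [-0.  -0.   1.1] shift [ 73.1 -43.3 212.6] F [-0.7 -0.7  0.5] gap 64.0
```

```bash
python3 -m crank '[[0,0,1,40,-23,30,0.75],[0,0,1,73,-42.5,70,0.75],[0,0,1,73,-42.5,120,0.75],[0,0,1,73,-42.5,165,0.75],[0,0,1,73,-42.5,195,0.75],[0,0,1,73,-42.5,208,0.75],[0,0,1,73,-42.5,215,0.75],[0,0,1,73,-42.5,215,0.75],[0,0,1,73,-42.5,215,0.75]]'
python3 - <<'E'
from h import *
go(616.6,-222.5,14,178.9)
E
```

```text
time_s: 16.85
ee_pos: [617.2, -222.8, 31.4]
ee_rot: [[-1.0, 0.023, 0.002], [0.023, 1.0, -0.001], [-0.002, -0.001, -1.0]]
ft_force: [0.0, 0.1, 0.1]
finger_gap: 64.0
grip_force: 0.0
t16.9 q7 1.12 at [ 617.2 -222.8   31.4] yaw 178.7 turn [-0.   0.1 -0.2] shift [ 0.7  0.3 17.4] F [0.  0.1 0.1] gap 64.0
```

```bash
python3 -m crank '[[0,0,0,0.5,0,8,0.75],[0,0,0,0.5,0,15,0.75],[0,0,0,0.5,0,17,0.75],[0,0,0,0.5,0,17,0.75],[0,0,0,0.5,0,17,0],[0,0,0,0.5,0,17,0],[0,0,0,0.5,0,17,0],[0,0,0,0.5,0,17,0],[0,0,0,0.5,0,17,0],[0,0,0,0.5,0,17,0],[0,0,0,0.5,0,17,0]]'; python3 -m crank '[[0,0,0,0,0,-10,0],[0,0,0,0,0,-40,0],[0,0,0,0,0,-90,0],[0,0,0,0,0,-140,0],[0,0,0,0,0,-190,0],[0,0,0,0,0,-210,0],[0,0,0,0,0,-210,0],[0,0,0,0,0,-210,0]]'
python3 - <<'E'
from h import *
go(530,270,225,156.4)
E
```

```text
time_s: 17.95
ee_pos: [615.8, -222.8, 13.2]
ee_rot: [[-1.0, 0.023, 0.001], [0.023, 1.0, -0.0], [-0.001, -0.0, -1.0]]
ft_force: [0.1, 0.9, 6.1]
finger_gap: 43.4
grip_force: 62.5
time_s: 18.75
ee_pos: [615.0, -223.2, 222.6]
ee_rot: [[-1.0, 0.023, -0.0], [0.023, 1.0, -0.001], [0.0, -0.001, -1.0]]
ft_force: [0.1, 0.7, -1.8]
finger_gap: 43.5
grip_force: 61.9
t18.8 q7 1.31 at [ 615.  -223.2  222.6] yaw 178.7 turn [-0.  -0.  22.3] shift [ 96.5 491.1  -2.7] F [ 0.1  0.7 -1.8] gap 43.5
```

```bash
python3 -m crank '[[0,0,2,7,48,0,0],[0,0,4,13,96,0,0],[0,0,7,20,144,0,0],[0,0,9,26,192,0,0],[0,0,11,33,240,0,0],[0,0,14,39,288,0,0],[0,0,16,46,336,0,0],[0,0,18,52,384,0,0],[0,0,20,58,432,0,0],[0,0,22.3,65,479,0,0],[0,0,22.3,65,479,0,0],[0,0,22.3,65,479,0,0],[0,0,22.3,65,479,0,0],[0,0,22.3,65,479,0,0]]'
python3 - <<'E'
from h import *
from bench import telemetry
s=telemetry.observe();wlook("w7",[("blue",42,55)]);held(s,"w7","blue")
go(438.2,313.1,60,156.3)
E
```

```text
time_s: 20.15
ee_pos: [561.9, 255.5, 221.8]
ee_rot: [[-0.915, 0.403, -0.001], [0.403, 0.915, -0.002], [0.001, -0.002, -1.0]]
ft_force: [-0.9, 0.0, -1.2]
finger_gap: 43.3
grip_force: 61.9
blue [254.  54.] 4560 h48.0 xy 441.0 312.5 size 44 121 long 156.3
held: far x 63.6 mid y 0.5 slope -0.5deg width 44.1 top z -16.9
t20.2 q7 0.20 at [562.  255.6 222.1] yaw 156.3 turn [-0.1 -0.  -0. ] shift [136.4   3.  162.1] F [ 0.6 -0.3 -1. ] gap 43.4
```

View pics/w7.png

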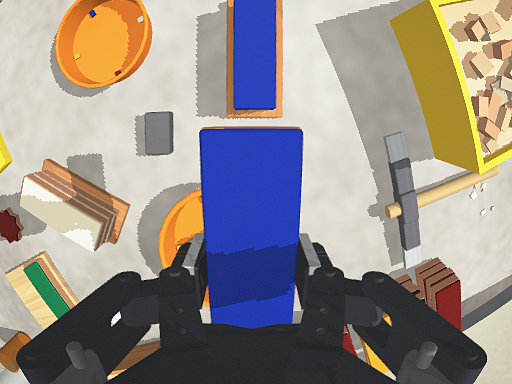

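The view shows the blue pile at (254,54), clipped by the top edge, and the held tile straight at (250,225). I'll use the pile pose (438,313.5,156.3°).

```bash
python3 -m crank '[[0,0,0.3,48,1,0,0],[0,0,0.3,96,2,0,0],[0,0,0.3,137.7,2.7,10,0],[0,0,0.3,137.7,2.7,50,0],[0,0,0.3,137.7,2.7,100,0],[0,0,0.3,137.7,2.7,140,0],[0,0,0.3,137.7,2.7,158,0],[0,0,0.3,137.7,2.7,166,0],[0,0,0.3,137.7,2.7,166,0],[0,0,0.3,137.7,2.7,166,0],[0,0,0.3,137.7,2.7,166,0]]'
python3 - <<'E'
from h import *
go(437.1,313.6,49.1,156.1)
E
```

```text
time_s: 21.3
ee_pos: [437.3, 315.4, 58.0]
ee_rot: [[-0.914, 0.406, 0.002], [0.406, 0.914, 0.001], [-0.001, 0.002, -1.0]]
ft_force: [0.3, 0.3, -1.0]
finger_gap: 43.5
grip_force: 61.8
t21.3 q7 -0.27 at [437.3 315.4  58. ] yaw 156.0 turn [ 0.1  0.1 -0.1] shift [-0.5 -1.8  8.9] F [ 0.3  0.3 -1. ] gap 43.5
```

```bash
python3 -m crank '[[0,0,0,-0.5,-1.7,2,0],[0,0,0,-0.5,-1.7,4,0],[0,0,0,-0.5,-1.7,6,0],[0,0,0,-0.5,-1.7,7.5,0],[0,0,0,-0.5,-1.7,8.3,0],[0,0,0,-0.5,-1.7,8.8,0],[0,0,0,-0.5,-1.7,8.8,0]]'
```

```text
time_s: 22.0
ee_pos: [436.4, 313.4, 49.1]
ee_rot: [[-0.914, 0.405, 0.001], [0.405, 0.914, -0.0], [-0.001, 0.0, -1.0]]
ft_force: [-3.3, -3.3, 17.5]
finger_gap: 43.5
grip_force: 64.2
```

Contact made. Next: release, lift, back off and check.

```bash
python3 -m crank '[[0,0,0,0,0,-0.3,0.3],[0,0,0,0,0,-0.3,0.75],[0,0,0,0,0,-0.3,0.75],[0,0,0,0,0,-0.3,0.75],[0,0,0,0,0,-10,0.75],[0,0,0,0,0,-30,0.75],[0,0,0,0,0,-70,0.75],[0,0,0,0,0,-120,0.75],[0,0,0,-40,0,-170,0.75],[0,0,0,-90,0,-190,0.75],[0,0,0,-90,0,-190,0.75],[0,0,0,-90,0,-190,0.75],[0,0,0,-90,0,-190,0.75]]'
python3 - <<'E'
from h import *
wlook("w8",[("blue",55,75),("blue",40,55)])
go(690,-138,240,180)
E
```

```text
time_s: 23.3
ee_pos: [517.8, 276.9, 237.9]
ee_rot: [[-0.914, 0.406, -0.001], [0.406, 0.914, 0.0], [0.001, -0.0, -1.0]]
ft_force: [-0.1, 0.6, 0.3]
finger_gap: 63.9
grip_force: 0.0
blue [252.  94.] 5017 h66.0 xy 437.4 313.0 size 44 129 long 156.4
t23.4 q7 0.14 at [517.2 277.2 237.6] yaw 156.2 turn [ -0.   -0.1 -23.8] shift [-326.  -309.9   -2.5] F [0.3 0.1 0.1] gap 64.2
```

The blue tile is good: (437.4,313.0,156.4°), top at 66 mm. Next is the green tile.

```bash
python3 - <<'E'
from h import *
go(616.6,-138.4,100,181.8)
E
```

```text
t23.4 q7 0.14 at [517.2 277.2 237.6] yaw 156.2 turn [ -0.   -0.1 -25.6] shift [-259.2 -339.8  137.6] F [0.3 0.1 0.1] gap 64.2
```

```bash
python3 -m crank '[[0,0,-3,-29,-38,0,0.75],[0,0,-6,-58,-76,0,0.75],[0,0,-9,-87,-114,0,0.75],[0,0,-12,-116,-152,0,0.75],[0,0,-15,-145,-190,0,0.75],[0,0,-18,-174,-228,0,0.75],[0,0,-21,-203,-266,0,0.75],[0,0,-24,-232,-304,0,0.75],[0,0,-25.6,-259,-340,10,0.75],[0,0,-25.6,-259,-340,60,0.75],[0,0,-25.6,-259,-340,110,0.75],[0,0,-25.6,-259,-340,137,0.75],[0,0,-25.6,-259,-340,137,0.75],[0,0,-25.6,-259,-340,137,0.75]]'
python3 - <<'E'
from h import *
go(616.6,-138.4,13.5,181.8)
E
```

```text
time_s: 24.75
ee_pos: [617.4, -137.1, 101.2]
ee_rot: [[-0.999, -0.032, -0.001], [-0.032, 0.999, 0.001], [0.001, 0.001, -1.0]]
ft_force: [0.2, -0.0, 1.2]
finger_gap: 64.1
grip_force: 0.0
t24.8 q7 1.09 at [ 617.4 -137.1  101.2] yaw -178.2 turn [ 0.1 -0.1  0. ] shift [ 0.7 -1.4 87.7] F [ 0.2 -0.   1.2] gap 64.1
```

```bash
python3 -m crank '[[0,0,0,0.7,-1.4,40,0.75],[0,0,0,0.7,-1.4,65,0.75],[0,0,0,0.7,-1.4,80,0.75],[0,0,0,0.7,-1.4,87,0.75],[0,0,0,0.7,-1.4,87,0.75],[0,0,0,0.7,-1.4,87,0.75],[0,0,0,0.7,-1.4,87,0],[0,0,0,0.7,-1.4,87,0],[0,0,0,0.7,-1.4,87,0],[0,0,0,0.7,-1.4,87,0],[0,0,0,0.7,-1.4,87,0],[0,0,0,0.7,-1.4,87,0],[0,0,0,0.7,-1.4,87,0]]'; python3 -m crank '[[0,0,0,0,0,-10,0],[0,0,0,0,0,-40,0],[0,0,0,0,0,-90,0],[0,0,0,0,0,-140,0],[0,0,0,0,0,-190,0],[0,0,0,0,0,-210,0],[0,0,0,0,0,-210,0],[0,0,0,0,0,-210,0]]'
python3 - <<'E'
from h import *
go(545,-403,225,146)
go(465,-365,225,146)
E
```

```text
time_s: 26.05
ee_pos: [617.6, -140.3, 15.5]
ee_rot: [[-1.0, -0.029, 0.002], [-0.029, 1.0, -0.001], [-0.002, -0.001, -1.0]]
ft_force: [-1.1, -0.7, 7.2]
finger_gap: 43.5
grip_force: 61.5
time_s: 26.85
ee_pos: [616.3, -140.7, 224.2]
ee_rot: [[-1.0, -0.029, 0.0], [-0.029, 1.0, -0.001], [-0.0, -0.001, -1.0]]
ft_force: [-1.1, -0.0, -2.4]
finger_gap: 43.5
grip_force: 61.8
t26.9 q7 1.22 at [ 616.3 -140.7  224.2] yaw -178.3 turn [-0.   0.  35.7] shift [  78.9 -260.1   -0.6] F [-1.1 -0.  -2.4] gap 43.5
t26.9 q7 1.22 at [ 616.3 -140.7  224.2] yaw -178.3 turn [-0.   0.  35.7] shift [ 157.7 -219.8   -0.6] F [-1.1 -0.  -2.4] gap 43.5
```

```bash
python3 -m crank '[[0,0,8,17,-42,0,0],[0,0,16,34,-84,0,0],[0,0,24,51,-126,0,0],[0,0,32,68,-169,0,0],[0,0,35.7,68,-169,0,0],[0,0,35.7,68,-169,0,0],[0,0,35.7,68,-169,0,0],[0,0,35.7,68,-169,0,0],[0,0,35.7,68,-169,0,0]]'
python3 - <<'E'
from h import *
from bench import telemetry
s=telemetry.observe();wlook("w9",[("green",40,56)]);held(s,"w9","green")
go(438,-331,60,146)
E
```

```text
time_s: 27.75
ee_pos: [554.3, -309.9, 223.7]
ee_rot: [[-0.831, 0.557, -0.0], [0.557, 0.831, 0.001], [0.001, 0.0, -1.0]]
ft_force: [0.5, -0.4, -1.0]
finger_gap: 43.6
grip_force: 61.8
green [174.  98.] 4465 h48.0 xy 436.8 -331.0 size 44 129 long 146.2
held: far x 66.4 mid y 0.7 slope 0.4deg width 44.1 top z -14.6
t27.8 q7 0.99 at [ 554.2 -310.2  223.8] yaw 146.1 turn [ 0.  -0.   0.1] shift [ 84.8 -82.1 163.8] F [-0.2 -0.2 -2.6] gap 43.0
```

View pics/w9.png

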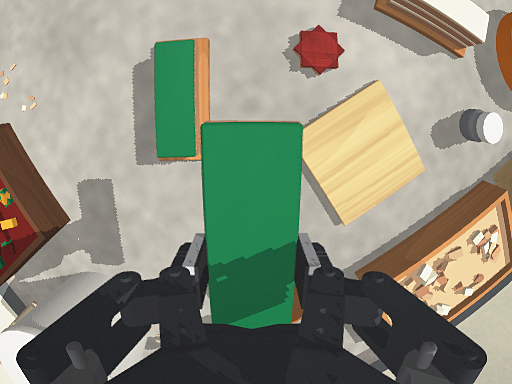

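The view shows the green pile at (174,98) and the held green tile straight at (250,220). I'll place it with TCP at about (437.6,-332.5).

```bash
python3 -m crank '[[0,0,-0.3,33,-33,0,0],[0,0,-0.3,66,-66,0,0],[0,0,-0.3,84.4,-83.4,10,0],[0,0,-0.3,84.4,-83.4,55,0],[0,0,-0.3,84.4,-83.4,100,0],[0,0,-0.3,84.4,-83.4,140,0],[0,0,-0.3,84.4,-83.4,158,0],[0,0,-0.3,84.4,-83.4,165,0],[0,0,-0.3,84.4,-83.4,165,0],[0,0,-0.3,84.4,-83.4,165,0],[0,0,-0.3,84.4,-83.4,165,0]]'
python3 - <<'E'
from h import *
go(437.6,-332.5,51.4,146.4)
E
```

```text
time_s: 28.9
ee_pos: [437.9, -333.6, 60.3]
ee_rot: [[-0.832, 0.555, 0.002], [0.555, 0.832, -0.001], [-0.002, -0.0, -1.0]]
ft_force: [-0.3, 0.2, -2.2]
finger_gap: 43.2
grip_force: 61.8
t28.9 q7 0.87 at [ 437.9 -333.6   60.3] yaw 146.3 turn [-0.   0.1 -0.1] shift [0.9 0.7 8.9] F [-0.3  0.2 -2.2] gap 43.2
```

```bash
python3 -m crank '[[0,0,0,0.9,0.7,2,0],[0,0,0,0.9,0.7,4,0],[0,0,0,0.9,0.7,6,0],[0,0,0,0.9,0.7,7.5,0],[0,0,0,0.9,0.7,8.3,0],[0,0,0,0.9,0.7,8.6,0],[0,0,0,0.9,0.7,8.6,0]]'
```

```text
time_s: 29.6
ee_pos: [436.9, -332.2, 51.4]
ee_rot: [[-0.832, 0.555, 0.0], [0.555, 0.832, -0.001], [-0.001, -0.001, -1.0]]
ft_force: [-4.0, 0.9, 14.9]
finger_gap: 43.2
grip_force: 63.8
```

```bash
python3 -m crank '[[0,0,0,0,0,-0.3,0.3],[0,0,0,0,0,-0.3,0.75],[0,0,0,0,0,-0.3,0.75],[0,0,0,0,0,-0.3,0.75],[0,0,0,0,0,-10,0.75],[0,0,0,0,0,-30,0.75],[0,0,0,0,0,-70,0.75],[0,0,0,0,0,-120,0.75],[0,0,0,-40,30,-170,0.75],[0,0,0,-70,70,-190,0.75],[0,0,0,-70,70,-190,0.75],[0,0,0,-70,70,-190,0.75],[0,0,0,-70,70,-190,0.75]]'
python3 - <<'E'
from h import *
from bench import cams
wlook("w10",[("green",55,75),("green",40,55)])
c=cams.read_camera("scene");cv2.imwrite("pics/scene1.png",c["image"])
E
```

```text
time_s: 30.9
ee_pos: [533.5, -312.4, 240.5]
ee_rot: [[-0.832, 0.555, -0.001], [0.555, 0.832, -0.0], [0.0, -0.0, -1.0]]
ft_force: [-0.7, 0.3, -0.2]
finger_gap: 64.3
grip_force: 0.0
green [187. 111.] 4620 h66.0 xy 436.1 -331.1 size 44 129 long 146.2
```

View pics/scene1.png

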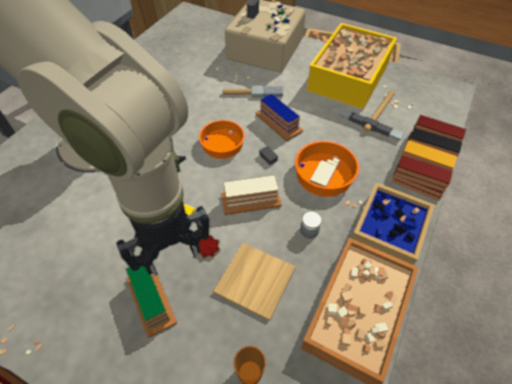

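View pics/w10.png

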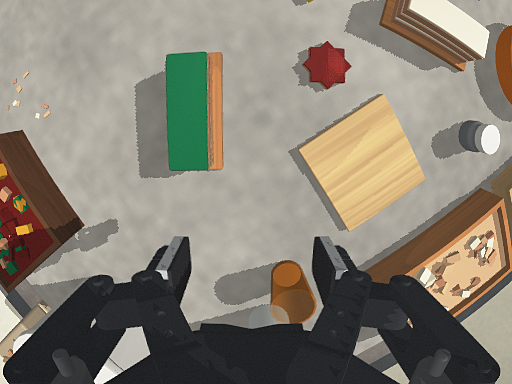

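All four tiles are in place. The green tile at (187,111) lies within 1 mm and 0.1° of its pile. The star (scene 207,246) and the pot (311,222) haven't moved.

```bash
python3 -c "
from bench import ticket
print(ticket.sign_off())"
```

```text
the job is handed in; nothing more can be done
None
```

I handed the job in at about 31 s: the blue, green and white tiles each lie glaze up, within about 1 mm and 0.3° of their own pile, the broken tile is flat near the middle of the 164 mm tub, and the star and glaze pot are untouched.

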